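Dry-fit the model footbridge on uneven ground

ROBOT

A 6-joint arm with a two-finger parallel gripper is mounted at the origin on the work surface. World frame = base frame: x ahead of the robot, y to its left, z up, the work surface at z = 0. Lengths are in mm, angles in rad, forces in N, time in s.
With the tool pointing down it reaches from about 400 to 925 mm from the base axis. Payload 12.5 kg.
Tool frame: the origin (TCP) lies midway between the tips of the shut fingers; the grasp point (between the pads) lies 19 mm behind it (env.grip_depth is the distance from the TCP to the grasp point, in mm); z points along the fingers, y is the line along which they close (so a half turn about z gives the same grasp; the last joint's range is limited). The gripper opens to 95 mm and grips with 3 to 60 N. Pads are 20 mm wide; open, the fingers measure 119 mm over their backs; the gripper's body (75 mm by 180 mm) begins 59 mm behind the grasp point.
Start: joints at [-1.256, 0.491, 1.559, -0, 1.092, -0.106], TCP at [255.332, -570.487, 190.761] pointing down, gripper open.
Joint ranges: [-3.1, 3.1], [-0.84, 2.19], [0.05, 2.79], [-1.13, 4.28], [0.06, 2.93], [-2.69, 2.69]. Speed limits (rad/s): [2.22, 2.22, 2.79, 3.14, 3.14, 3.14].

INTERFACE

Orientations are given as [roll, pitch, yaw] about the fixed x, y, z axes, in that order (R = Rz(yaw) Ry(pitch) Rx(roll)).
In Python, from cell import monitor, viewer, order, env gives the robot as it stands.
- The arm moves only by the tool move_arm, never from a script. Its argument "moves" is one flat list of numbers, 4 for each row, row after row: the shift along the tool's x, y, z normalised to -1 to 1, where 1 is 0.15 m, then the turn about the tool's z normalised to -1 to 1, where 1 is pi/2 rad. A call has 1 to 10 rows; each row shifts and turns the commanded pose from where the row before left it, along the tool's axes as they then stand; what a row does not reach is not made up. A row lasts 1/8 s, in which the tool goes at most 62.5 mm and 10.7 degrees, less where a joint would pass 70% of its speed; a pose out of reach is approached as far as the arm can. A call with a number of a shift or a turn outside -1 to 1 is refused whole. A call with a gripper value outside its range is refused whole. "claw" is the finger opening in mm, from 0 to 95.1, set as the call begins (left out, the last holds). The fingers move at their own pace and stop on an object; the grip force is fixed at half the most. Time passes only in rows, so rows that do not move let the fingers close. It gives the time, the measured TCP pose, the force, the opening and the grip force at its end, in the units of the state.
- monitor.state(): the state, without advancing time (a new reading comes with each control period).
- viewer.read_camera(name): name is "scene" or "top" or "wrist"; returns the picture (400x640x3 uint8, red, green, blue); there is no depth.
- viewer.camera_info(name): a dict with "K" (3x3 intrinsics, pixels), "camera_from_world" (4x4, takes a point from world to camera coordinates). Camera axes: x right, y down, z forward; pixel columns grow to the right and rows downward; lengths in mm; the calibration is good to about 2 mm. The wrist camera is an equidistant fisheye: a pixel r from the principal point sees the ray r / f radians off the axis. A picture is of the moment at which its call begins: read the wrist's pose just before it. camera_info takes no time and is no camera call; for the wrist camera it gives the pose at the moment of the call.
- order.job_done(): hands the job in; it is judged then, once.
The state is a dict: "t": time; "joints": joint angles; "qvel": joint speeds; "tau": joint torques, N m; "eef_pos": TCP position; "tcp_rot": TCP orientation; "ft_force": force on the tool from outside, world axes, zero at the start; "moment": the same for the moment, N m; "opening": opening from 0.0 (shut) to 1.0 (fully open); "grip_force": force on a finger pad.
Only numpy, scipy, OpenCV 4.12 (cv2) and the standard library are available. Lean on these libraries where they do the work, as an engineer would, in place of code of your own. Each camera call takes 0.05 s, during which the arm holds its last target. There are 200 camera calls.

TASK

Dry-fit the model footbridge before it is glued: stand the three cardboard tubes upright, each in the middle of the terrace for which its length is right, so that all three tops come to one height; then lay the wooden truss deck the right way up along the row, level on all three tubes, centred over them and reaching past the outer ones at both ends. Do not knock over a tube, and leave the cup, the glue gun and the tape roll where they are.

Things in the scene. Friction and masses are not known exactly. Their poses are not given: they have to be found in the camera images.
- tube_short_centre (a point): Loose kraft cardboard tube, outer diameter 40 mm, wall 3 mm, 50 mm long: the shortest of the three. It starts standing on end on the table. This point is at its centre, half-way up (25 mm from either end); z runs along the tube.
- tube_mid_centre (a point): Loose kraft cardboard tube, outer diameter 40 mm, wall 3 mm, 70 mm long: the middle one of the three. It starts standing on end on the table. This point is at its centre, half-way up (35 mm from either end); z runs along the tube.
- tube_long_centre (a point): Loose kraft cardboard tube, outer diameter 40 mm, wall 3 mm, 90 mm long: the longest of the three. It starts standing on end on the table. This point is at its centre, half-way up (45 mm from either end); z runs along the tube.
- deck_centre (a point): Loose footbridge deck of light wood, about 85 g: a trough 320 mm long (its y), 56 mm wide over its two upright truss sides (its x), 40 mm high (its z); floor 4 mm thick at the bottom, open on top. The middle 70 mm of both sides is closed by flat plywood plates, to be gripped across the 56 mm width. It starts lying on its floor on the table. This point is the centre of the whole, 20 mm above its underside.
- terrace_low_top (a point): The lowest of three fixed six-sided hillocks (terraces) of glued 10 mm cardboard contour layers, narrowing upwards, foot at most 102 mm across; they stand in a straight row, 98 to 122 mm apart, in any order, on a 6 mm grey baseboard. 30 mm high above the board: its top is 36 mm above the table. This point is the centre of its flat six-sided top, 62 mm or more across; x across the row, y along it, z up.
- terrace_mid_top (a point): The middle-height one of three fixed six-sided hillocks (terraces) of glued 10 mm cardboard contour layers, narrowing upwards, foot at most 102 mm across; they stand in a straight row, 98 to 122 mm apart, in any order, on a 6 mm grey baseboard. 50 mm high above the board: its top is 56 mm above the table. This point is the centre of its flat six-sided top, 62 mm or more across; x across the row, y along it, z up.
- terrace_high_top (a point): The highest of three fixed six-sided hillocks (terraces) of glued 10 mm cardboard contour layers, narrowing upwards, foot at most 102 mm across; they stand in a straight row, 98 to 122 mm apart, in any order, on a 6 mm grey baseboard. 70 mm high above the board: its top is 76 mm above the table. This point is the centre of its flat six-sided top, 62 mm or more across; x across the row, y along it, z up.
- cup_centre (a point): Bystander: white paper cup, 78 mm across its rim, 90 mm high, with five white glue sticks standing in it to 114 mm. Loose; leave it alone. This point is on its axis 45 mm up.
- glue_gun_centre (a point): Bystander: grey and blue cordless glue gun, 34 mm thick, lying on its side on the table; its barrel runs along x (nozzle tip at +100 mm, glue stick end at -120 mm), its handle towards -y (to -135 mm). Loose; leave it alone. This point is the middle of the barrel, 17 mm up.
- tape_centre (a point): Bystander: roll of grey tape, 100 mm across, 48 mm high, lying flat on the table. Loose; leave it alone. This point is at its centre, 24 mm up.

How it is judged:
By the outcome, as a careful person would: the job done as asked, in the order asked, and still so for the second after the job is handed in, with the robot touching nothing.
It also fails if it takes over 106 s, if anything falls off the work surface, if the arm or the gripper's body presses on something with over 40 N, if the wrist force passes 120 N, or if a joint passes its speed limit or range.

## Working session

There is one attempt and no reset: what is moved stays moved. The work goes in short steps, Python scripts to look and compute and a tool call to move; the robot and the scene stay as the last step left them, time stands still between calls to the robot, and variables do not carry over. Pictures are saved under pics/ and viewed, at most 14 in all, crops included, and the job is handed in when it is done.

Besides the shell and the picture viewer there is one more tool, called after "Request:" by a JSON object that holds its "fn" and its "kwargs", one argument or row to a line. move_arm: Moves the arm, as the interface text tells. Scaled input: -1 to 1 covers 0.15 m each way for a shift and pi/2 rad each way for a turn. Its arguments: {"type":"object","properties":{"moves":{"type":"array"},"claw":{"type":"number"}},"required":["moves"]}

```bash
mkdir -p pics; ls; python3 - <<'E'
from cell import monitor, viewer, order, env
import cv2
s=monitor.state(); print(s)
for n in ("scene","top"):
    cv2.imwrite(f"pics/{n}0.png",viewer.read_camera(n)[:,:,::-1]); i=viewer.camera_info(n); print(n,i)
E
```

```text
pics
{'t': 0.0, 'joints': array([-1.25555933e+00,  4.91557718e-01,  1.55947445e+00, -9.02151442e-06,
        1.09172240e+00, -1.05601496e-01]), 'qvel': array([ 1.01396711e-03, -2.85844781e-04,  3.52546455e-05, -2.01396485e-03,
        5.25388636e-04, -6.66595092e-04]), 'tau': array([ 1.18099433e-03, -6.12645435e+01, -2.58179533e+01,  6.93037058e-02,
        4.82398644e-02, -1.42106110e-04]), 'eef_pos': array([ 255.25586941, -570.18110468,  190.15430927]), 'tcp_rot': array([-3.14043636e+00, -1.14515989e-04,  4.20842590e-01]), 'ft_force': array([ 0.04130531, -0.24357508, -0.32086533]), 'moment': array([ 0.01764813,  0.01594502, -0.05898701]), 'grip_force': 0.0, 'opening': 1.005157423341777}
scene {'K': array([[477.99878397,   0.        , 316.30492764],
       [  0.        , 477.99878397, 197.25870437],
       [  0.        ,   0.        ,   1.        ]]), 'camera_from_world': array([[-3.60866141e-01,  9.32506389e-01, -1.44035611e-02,
         2.41987383e+02],
       [ 6.09803808e-01,  2.24243431e-01, -7.60167218e-01,
        -3.08678022e+02],
       [-7.05630884e-01, -2.83101957e-01, -6.49567809e-01,
         1.53396422e+03],
       [ 0.00000000e+00,  0.00000000e+00,  0.00000000e+00,
         1.00000000e+00]])}
top {'K': array([[363.3598909 ,   0.        , 319.3310054 ],
       [  0.        , 363.3598909 , 201.53158115],
       [  0.        ,   0.        ,   1.        ]]), 'camera_from_world': array([[ 1.14340356e-02, -9.99873346e-01, -1.10704189e-02,
        -6.13516560e+00],
       [-9.89751269e-01, -9.74088867e-03, -1.42469435e-01,
         5.82607834e+02],
       [ 1.42343555e-01,  1.25859618e-02, -9.89737291e-01,
         9.49530278e+02],
       [ 0.00000000e+00,  0.00000000e+00,  0.00000000e+00,
         1.00000000e+00]])}
```

View pics/top0.png

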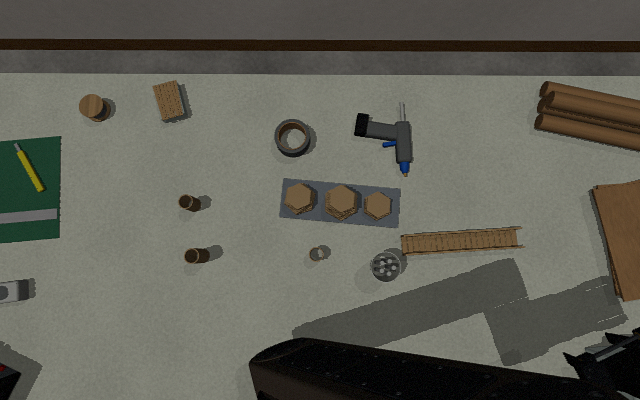

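View pics/scene0.png

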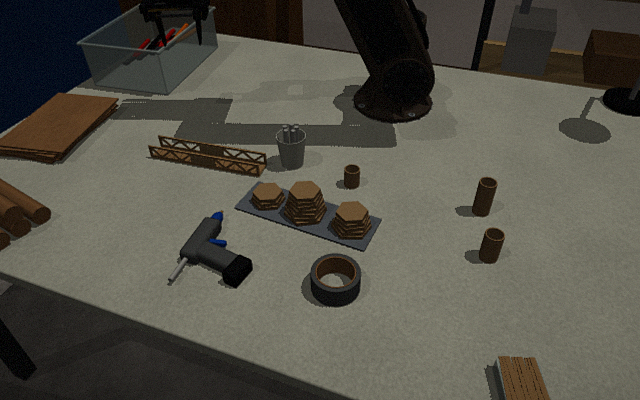

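Top view: terraces at about (299,198), (341,201) and (377,206). The short tube is near (319,254), with the other two near (188,203) and (197,256). The deck spans x 402–522 at about y 241, with the cup next to it at (386,266). The scene view shows the tall hillock in the middle and the lowest at -y. I'll enlarge crops for measuring.

```bash
python3 - <<'E'
import cv2,numpy as np
a=cv2.imread("pics/top0.png")
def crop(x0,y0,x1,y1,k,n,img=a):
    c=cv2.resize(img[y0:y1,x0:x1],None,fx=k,fy=k,interpolation=cv2.INTER_CUBIC)
    c=np.clip(255*(c/255.)**.6,0,255).astype('uint8')
    for x in range((x0+9)//10*10,x1,10):
        cv2.line(c,((x-x0)*k,0),((x-x0)*k,6 if x%50 else 20),(0,0,255),1)
    for y in range((y0+9)//10*10,y1,10):
        cv2.line(c,(0,(y-y0)*k),(6 if y%50 else 20,(y-y0)*k),(0,0,255),1)
    return c
A=crop(270,170,430,290,5,'')
cv2.imwrite("pics/c1.png",A)
B=crop(170,190,220,270,5,''); C=crop(370,220,530,290,5,'')
o=np.zeros((600,800,3),'uint8'); o[:350,:800]=C; 
B=crop(170,195,220,215,5,'');B2=crop(180,245,220,270,5,'')
o[360:360+B.shape[0],:B.shape[1]]=B; o[360:360+B2.shape[0],400:400+B2.shape[1]]=B2
cv2.imwrite("pics/c2.png",o)
E
```

```text
(no output)
```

View pics/c1.png

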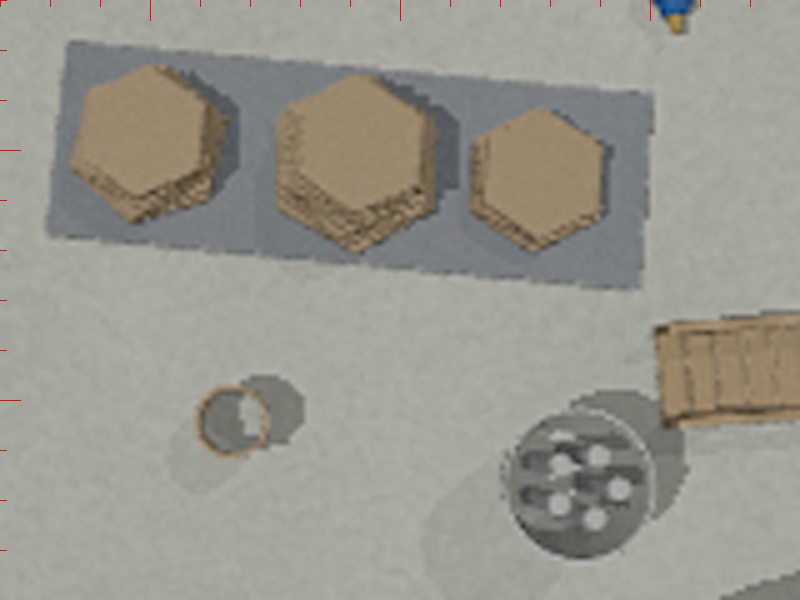

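View pics/c2.png

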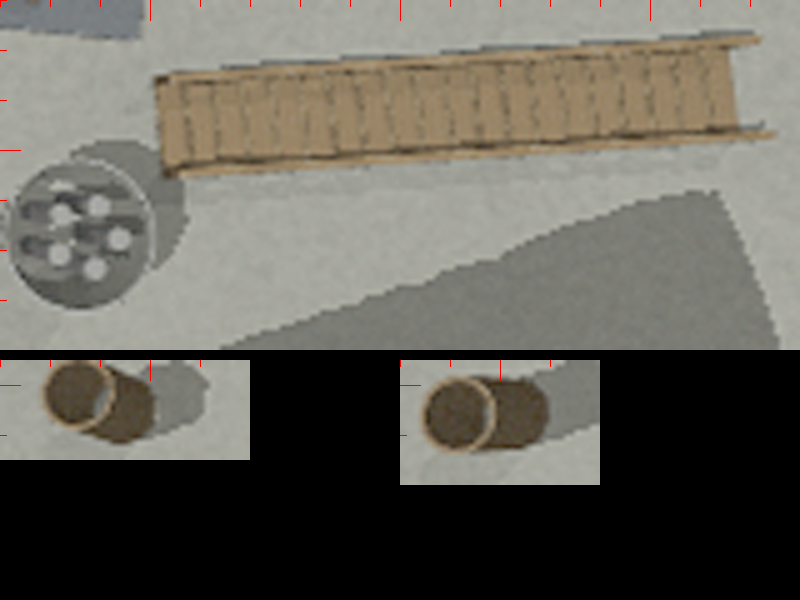

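The enlarged crops give usable rims and hexagons. Mid terrace is around (143,130) in c1, high (357,142), low (539,174). The tube with the shorter visible side, upper left, is the mid one, and the lower is the long one. Next I'll turn these into coordinates.

```bash
cat >h.py <<'E'
import numpy as np, cv2
from cell import monitor, viewer, order, env
def ray(name,u,v,z):
    i=viewer.camera_info(name);K=i["K"];T=i["camera_from_world"]
    d=T[:3,:3].T@np.linalg.solve(K,[u,v,1]); c=-T[:3,:3].T@T[:3,3]
    return (c+d*(z-c[2])/d[2])
def proj(name,p):
    i=viewer.camera_info(name);T=i["camera_from_world"]
    q=i["K"]@(T[:3,:3]@np.array(p,float)+T[:3,3]); return q[:2]/q[2]
def plan(target,yaw=None):
    """tool-frame shift (units) from measured pose to target xyz, turn units"""
    s=monitor.state();p=s["eef_pos"];r=s["tcp_rot"]
    R=lambda r:cv2.Rodrigues(np.array([0,0,r[2]]))[0]@np.diag([1,-1,-1])
    d=R(r).T@(np.array(target)-p)
    print("at",p.round(1),"yaw",round(r[2],4),"shift units",(d/150).round(3),"turn",None if yaw is None else round((r[2]-yaw)/(np.pi/2),3))
E
python3 - <<'E'
from h import *
f=lambda x,y,x0,y0:((x+.5)/5-.5+x0,(y+.5)/5-.5+y0)
P={}
for n,(x,y,z) in dict(tmid=(143,130,56),thigh=(357,142,76),tlow=(539,174,36),b1=(68,41,6),b2=(653,92,6),b3=(640,290,6),b4=(47,237,6),short=(232,421,50)).items():
    P[n]=ray("top",*f(x,y,270,170),z)
for n,(x,y,z) in dict(d1=(157,76,40),d2=(168,176,40),d3=(775,134,40),d4=(760,36,40)).items():
    P[n]=ray("top",*f(x,y,370,220),z)
P["mid"]=ray("top",*f(78,34,170,195),70);P["long"]=ray("top",*f(58,54,180,245),90)
P["cup"]=ray("top",*f(580,484,270,170),90)
for k,v in P.items(): print(k,v.round(1),"scene px",proj("scene",v).round(1))
g=lambda a,b:np.linalg.norm(P[a]-P[b]).round(1)
yw=lambda a,b:np.arctan2(*(P[b]-P[a])[[1,0]]).round(4)
print("row",g("tmid","thigh"),g("thigh","tlow"),yw("tlow","tmid"),yw("b2","b1"),yw("b3","b4"), "board",g("b1","b2"),g("b1","b4"))
print("deck",g("d1","d4"),g("d2","d3"),g("d1","d2"),g("d3","d4"),yw("d4","d1"),yw("d3","d2"),(P["d1"]+P["d2"]+P["d3"]+P["d4"])/4)
E
python3 - <<'E'
import cv2,numpy as np
a=cv2.imread("pics/scene0.png")
def crop(x0,y0,x1,y1,k):
    c=cv2.resize(a[y0:y1,x0:x1],None,fx=k,fy=k,interpolation=cv2.INTER_CUBIC)
    c=np.clip(255*(c/255.)**.6,0,255).astype('uint8')
    for x in range((x0+9)//10*10,x1,10): cv2.line(c,((x-x0)*k,0),((x-x0)*k,6 if x%50 else 20),(0,0,255),1)
    for y in range((y0+9)//10*10,y1,10): cv2.line(c,(0,(y-y0)*k),(6 if y%50 else 20,(y-y0)*k),(0,0,255),1)
    return c
o=np.zeros((600,800,3),'uint8')
o[:480,:640]=crop(230,160,390,280,4)
o[:480,645:645+120]=crop(470,160,500,280,4)
cv2.imwrite("pics/c3.png",o)
E
```

```text
tmid [596.2  57.   56. ] scene px [352.  208.6]
thigh [587.7 -57.3  76. ] scene px [305.5 188. ]
tlow [ 577.1 -158.8   36. ] scene px [268.5 189. ]
b1 [655.3 104.5   6. ] scene px [363.7 247.8]
b2 [ 628.8 -228.3    6. ] scene px [234.1 205.1]
b3 [ 516.4 -218.8    6. ] scene px [258.5 178.8]
b4 [542.7 113.5   6. ] scene px [381.4 215.8]
short [441.4   7.2  50. ] scene px [352.  166.7]
d1 [ 494.6 -220.7   40. ] scene px [260.4 163.2]
d2 [ 441.4 -225.4   40. ] scene px [267.7 151.6]
d3 [ 467.3 -549.    40. ] scene px [158.9 133.7]
d4 [ 519.6 -544.6   40. ] scene px [148.8 144. ]
mid [575.4 356.5  70. ] scene px [494.5 230.8]
long [433.7 324.5  90. ] scene px [487.9 179.6]
cup [ 412.  -169.7   90. ] scene px [290.6 133.7]
row 116.4 109.6 1.4826 1.4914 1.4919 board 333.9 112.9
deck 324.9 324.6 53.4 52.5 1.6477 1.6506 [ 480.74467054 -384.92996436   40.        ]
```

View pics/c3.png

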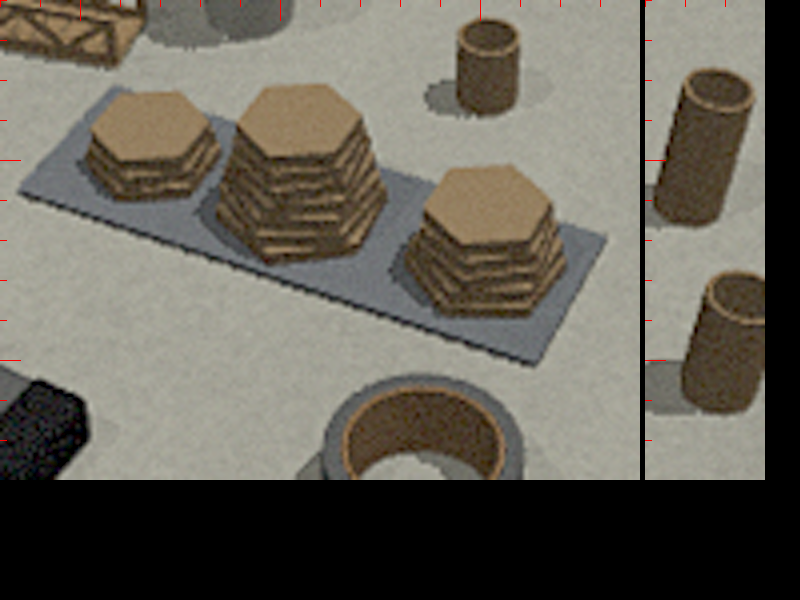

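Scene view: low top centre is about (268.3,191.8), high (304.9,190.5), mid (352,211.3), short rim (352,169.2). These match the top-camera predictions except for a steady +2.6 px row bias, so I'll check with the wrist camera. First I turn the tool to line up with the row.

Request:
{"fn": "move_arm", "kwargs": {
  "moves": [0, 0, -0.06, -0.1, 0, 0, -0.06, -0.1, 0, 0, -0.06, -0.1, 0, 0, -0.06, -0.1, 0, 0, -0.06, -0.1, 0, 0, -0.06, -0.1, 0, 0, -0.06, -0.08],
  "claw": 95
}}

```text
t: 0.98
eef_pos: [255.3, -570.3, 253.7]
tcp_rot: [-3.141, -0.001, 1.494]
ft_force: [0.2, -0.2, 0.3]
opening: 1.0
grip_force: 0.0
```

```bash
python3 - <<'E'
from h import *
plan([500,-40,250],1.4915)
i=viewer.camera_info("wrist");T=i["camera_from_world"];print(i["K"][0],(-T[:3,:3].T@T[:3,3]).round(1),T[:3,:3].round(3))
E
```

```text
at [ 255.3 -570.3  253.7] yaw 1.4935 shift units [3.651 1.354 0.025] turn 0.001
[309.70691629   0.         322.67445126] [ 261.9 -489.5  448.5] [[ 0.997 -0.077 -0.   ]
 [-0.074 -0.956  0.285]
 [-0.022 -0.285 -0.958]]
```

Request:
{"fn": "move_arm", "kwargs": {
  "moves": [0.36, 0.13, 0, 0, 0.36, 0.13, 0, 0, 0.36, 0.13, 0, 0, 0.36, 0.13, 0, 0, 0.36, 0.13, 0, 0, 0.36, 0.13, 0, 0, 0.36, 0.13, 0, 0, 0.36, 0.13, 0, 0, 0.36, 0.14, 0, 0]
}}

```text
t: 2.1
eef_pos: [471.9, -98.8, 253.7]
tcp_rot: [3.142, 0.0, 1.489]
ft_force: [1.3, -0.7, 0.0]
opening: 1.004
grip_force: 0.0
```

```bash
python3 - <<'E'
from h import *
s=monitor.state();print(s["eef_pos"],s["qvel"].round(3))
i=viewer.camera_info("wrist");im=viewer.read_camera("wrist");s=monitor.state();print(s["eef_pos"],s["tcp_rot"])
np.savez("w1.npz",K=i["K"],T=i["camera_from_world"])
cv2.imwrite("pics/w1.png",cv2.LUT(im[:,:,::-1],np.array([255*(k/255)**.6 for k in range(256)]).astype('uint8')))
E
```

```text
[471.90233244 -98.7546762  253.73486148] [ 0.98   0.141 -0.19   0.003  0.045  0.976]
[473.68497913 -93.94224283 253.71112681] [ 3.14099176e+00 -1.72938445e-03  1.49127808e+00]
```

View pics/w1.png

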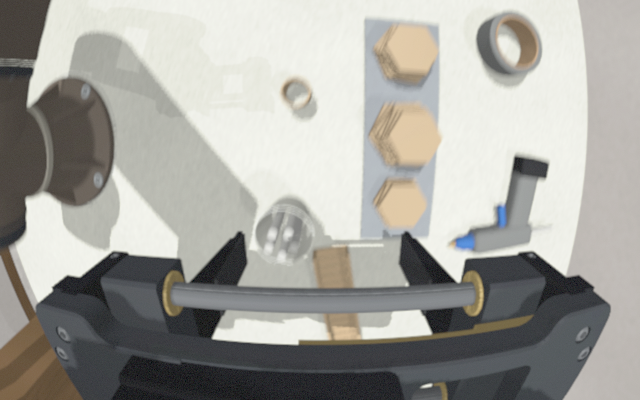

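Wrist view is slightly blurred because the arm was still moving. It shows the row at (405,52), (407,135), (400,203) and the short tube at (297,93). I'll retake it settled and zoomed.

```bash
python3 - <<'E'
from h import *
viewer.read_camera("wrist");
i=viewer.camera_info("wrist");im=viewer.read_camera("wrist")
s=monitor.state();print(s["eef_pos"],s["tcp_rot"],s["t"])
np.savez("w2.npz",K=i["K"],T=i["camera_from_world"]); cv2.imwrite("pics/w2raw.png",im[:,:,::-1])
x0,y0,x1,y1,k=270,0,450,240,3
x0,y0,x1,y1,k=270,0,450,150,4
c=cv2.resize(im[y0:y1,x0:x1,::-1],None,fx=k,fy=k,interpolation=cv2.INTER_CUBIC)
for x in range(x0,x1,10): cv2.line(c,((x-x0)*k,0),((x-x0)*k,6 if x%50 else 20),(0,0,255),1)
for y in range(y0,y1,10): cv2.line(c,(0,(y-y0)*k),(6 if y%50 else 20,(y-y0)*k),(0,0,255),1)
cv2.imwrite("pics/c4.png",c)
E
```

```text
[471.97165243 -98.39552542 253.4713342 ] [-3.14113377e+00 -1.34465810e-04  1.49327263e+00] 2.25
```

View pics/c4.png

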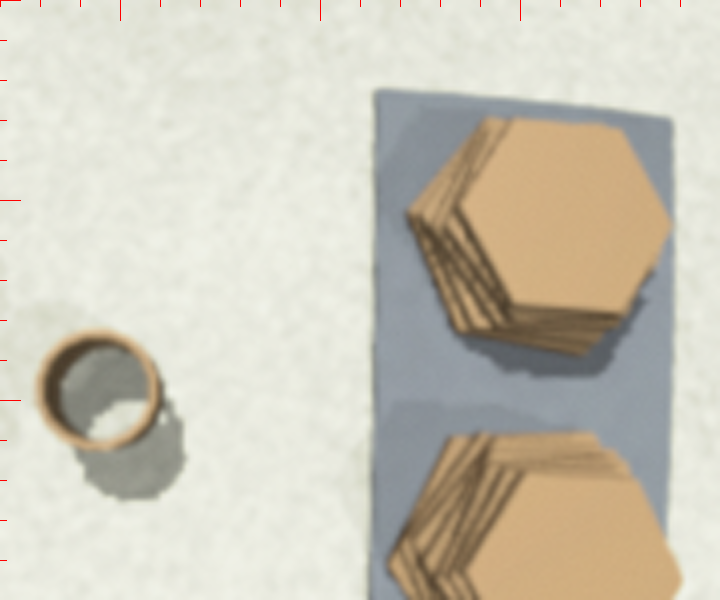

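Settled wrist view: short rim centre at crop (99,390). Mid hexagon vertices are (513,118), (622,127), (672,225), (623,314), (512,303), (459,208). One more crop for the other two tops.

```bash
python3 - <<'E'
import cv2
im=cv2.imread("pics/w2raw.png")
x0,y0,x1,y1,k=340,90,460,240,4
c=cv2.resize(im[y0:y1,x0:x1],None,fx=k,fy=k,interpolation=cv2.INTER_CUBIC)
cv2.imwrite("pics/c5.png",c)
E
```

```text
(no output)
```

View pics/c5.png

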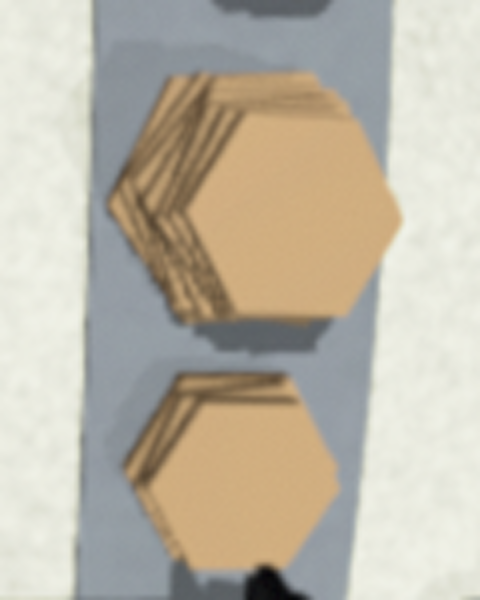

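High vertices: (246,111), (359,118), (403,218), (347,316), (234,316), (187,212). Low vertices: (203,402), (297,402), (340,485), (292,570), (192,570), (149,480).

```bash
cat >>h.py <<'E'
def wray(K,T,u,v,z):
    x,y=(u-K[0,2])/K[0,0],(v-K[1,2])/K[1,1];t=np.hypot(x,y)
    d=T[:3,:3].T@np.array([np.sin(t)*x/t,np.sin(t)*y/t,np.cos(t)]); c=-T[:3,:3].T@T[:3,3]
    return c+d*(z-c[2])/d[2]
E
python3 - <<'E'
from h import *
w=np.load("w2.npz");K,T=w["K"],w["T"]
F=lambda pts,x0,y0,z:np.array([wray(K,T,(x+.5)/4-.5+x0,(y+.5)/4-.5+y0,z) for x,y in pts])
m=F([(513,118),(622,127),(672,225),(623,314),(512,303),(459,208)],270,0,56)
h=F([(246,111),(359,118),(403,218),(347,316),(234,316),(187,212)],340,90,76)
l=F([(203,402),(297,402),(340,485),(292,570),(192,570),(149,480)],340,90,36)
s=F([(37,390),(162,390),(99,328),(99,452)],270,0,50)
b=F([(376,90),(672,119),(374,600-200)],270,0,6)
for n,a in zip("mhl",(m,h,l)): print(n,a.mean(0).round(1),np.linalg.norm(a-np.roll(a,3,0),axis=1).round(1))
print("short",s.mean(0).round(1),np.ptp(s,0).round(1)); print("board",b.round(1))
M,H,L=m.mean(0),h.mean(0),l.mean(0)
print(np.linalg.norm((M-H)[:2]),np.linalg.norm((H-L)[:2]),np.arctan2(*(M-L)[[1,0]]))
E
```

```text
m [598.8  56.   56. ] [72.9 73.4 71.8 72.9 73.4 71.8]
h [589.3 -60.2  76. ] [72.7 74.  70.9 72.7 74.  70.9]
l [ 581.2 -161.    36. ] [74.6 72.1 71.8 74.6 72.1 71.8]
short [445.1   6.5  50. ] [39.7 40.   0. ]
board [[547.4 113.    6. ]
 [658.3 103.9   6. ]
 [537.7  -1.7   6. ]]
116.59005280764605 101.18960433920856 1.490005503430405
```

```bash
python3 - <<'E'
from h import *
plan([445.1,6.5,11],1.490)
E
```

```text
at [472.  -98.4 253.5] yaw 1.4933 shift units [ 0.683 -0.233  1.616] turn 0.002
```

Request:
{"fn": "move_arm", "kwargs": {
  "moves": [0.228, -0.078, 0.1, 0, 0.228, -0.078, 0.1, 0, 0.227, -0.077, 0.1, 0, 0, 0, 0.3, 0, 0, 0, 0.3, 0, 0, 0, 0.3, 0, 0, 0, 0.2, 0, 0, 0, 0.14, 0, 0, 0, 0.07, 0, 0, 0, 0, 0]
}}

```text
t: 3.5
eef_pos: [444.8, 3.8, 12.0]
tcp_rot: [-3.141, 0.0, 1.488]
ft_force: [0.7, -0.0, 0.7]
opening: 1.0
grip_force: 0.0
```

Request:
{"fn": "move_arm", "kwargs": {
  "moves": [0, 0, 0, 0, 0, 0, 0, 0, 0, 0, 0, 0, 0, 0, 0, 0],
  "claw": 20
}}

```text
t: 4.0
eef_pos: [445.2, 4.4, 12.5]
tcp_rot: [3.141, 0.0, 1.489]
ft_force: [0.1, -0.3, -0.3]
opening: 0.637
grip_force: 0.0
```

Request:
{"fn": "move_arm", "kwargs": {
  "moves": [0, 0, 0, 0, 0, 0, 0, 0, 0, 0, 0, 0, 0, 0, 0, 0]
}}

```text
t: 4.5
eef_pos: [445.0, 4.4, 12.2]
tcp_rot: [3.142, 0.0, 1.489]
ft_force: [-0.2, 0.6, 0.5]
opening: 0.406
grip_force: 30.0
```

```bash
python3 - <<'E'
from h import *
plan([445.1,6.5,11],1.490); s=monitor.state();print(s["opening"]*95,s["grip_force"])
plan([589.3,-60.2,90],1.490)
E
```

```text
at [445.    4.4  12.2] yaw 1.4889 shift units [ 0.014 -0.001  0.008] turn -0.001
38.52573609489659 30.000055418349802
at [445.    4.4  12.2] yaw 1.4889 shift units [-0.35   0.994 -0.519] turn -0.001
```

Request:
{"fn": "move_arm", "kwargs": {
  "moves": [0, 0, -0.15, 0, 0, 0, -0.3, 0, 0, 0, -0.3, 0, -0.073, 0.199, 0, 0, -0.073, 0.199, 0, 0, -0.073, 0.199, 0, 0, -0.073, 0.199, 0, 0, -0.073, 0.199, 0, 0, 0, 0, 0, 0, 0, 0, 0, 0]
}}

```text
t: 5.75
eef_pos: [588.4, -62.1, 124.4]
tcp_rot: [-3.14, -0.0, 1.489]
ft_force: [0.6, 0.6, -0.3]
opening: 0.407
grip_force: 30.0
```

```bash
python3 - <<'E'
from h import *
plan([589.3,-62.3,88.2],1.490); s=monitor.state();print(s["opening"]*95,s["grip_force"])
E
```

```text
at [588.4 -62.1 124.4] yaw 1.4889 shift units [-0.001  0.006  0.241] turn -0.001
38.67343293464184 29.99976020073518
```

Request:
{"fn": "move_arm", "kwargs": {
  "moves": [0, 0.006, 0.1, 0, 0, 0, 0.08, 0, 0, 0, 0.04, 0, 0, 0, 0.015, 0, 0, 0, 0, 0, 0, 0, 0, 0]
}}

```text
t: 6.5
eef_pos: [590.4, -62.5, 89.8]
tcp_rot: [3.141, 0.0, 1.489]
ft_force: [-0.0, -1.0, -0.1]
opening: 0.404
grip_force: 30.0
```

Request:
{"fn": "move_arm", "kwargs": {
  "moves": [0, 0, 0.006, 0, 0, 0, 0, 0, 0, 0, 0, 0]
}}

```text
t: 6.88
eef_pos: [590.2, -62.5, 88.6]
tcp_rot: [3.141, 0.0, 1.489]
ft_force: [-0.4, 0.2, 0.3]
opening: 0.406
grip_force: 30.0
```

Request:
{"fn": "move_arm", "kwargs": {
  "moves": [0, 0, 0.006, 0, 0, 0, 0, 0, 0, 0, 0, 0]
}}

```text
t: 7.25
eef_pos: [590.3, -62.5, 88.2]
tcp_rot: [3.141, 0.0, 1.489]
ft_force: [-2.2, 0.4, 4.8]
opening: 0.407
grip_force: 30.0
```

Request:
{"fn": "move_arm", "kwargs": {
  "moves": [0, 0, 0, 0, 0, 0, 0, 0, 0, 0, 0, 0, 0, 0, 0, 0, 0, 0, 0, 0, 0, 0, 0, 0],
  "claw": 90
}}

```text
t: 8.0
eef_pos: [590.2, -62.5, 87.6]
tcp_rot: [-3.142, 0.0, 1.489]
ft_force: [0.2, 0.6, 0.1]
opening: 0.937
grip_force: 0.0
```

Request:
{"fn": "move_arm", "kwargs": {
  "moves": [0, 0, -0.2, 0, 0, 0, -0.3, 0, 0, 0, -0.3, 0, 0, 0, -0.3, 0, 0.35, -0.1, 0, 0, 0.35, -0.1, 0, 0, 0.35, -0.1, 0, 0, 0.35, -0.1, 0, 0, 0.3, -0.05, 0, 0, 0.2, 0, 0, 0]
}}

```text
t: 9.25
eef_pos: [545.6, 229.1, 252.8]
tcp_rot: [3.141, -0.0, 1.49]
ft_force: [-0.0, -0.5, -0.8]
opening: 0.948
grip_force: 0.0
```

Request:
{"fn": "move_arm", "kwargs": {
  "moves": [0, 0, 0, 0, 0, 0, 0, 0, 0, 0, 0, 0]
}}

```text
t: 9.62
eef_pos: [546.3, 226.1, 252.7]
tcp_rot: [3.142, 0.0, 1.488]
ft_force: [-0.5, -0.0, 0.5]
opening: 0.945
grip_force: 0.0
```

```bash
cat >>h.py <<'E'
def snap(n,x0=0,y0=0,x1=640,y1=400,k=1,cam="wrist"):
    i=viewer.camera_info(cam);im=viewer.read_camera(cam);s=monitor.state();print(s["eef_pos"].round(1),s["tcp_rot"].round(4),s["qvel"].round(2),s["t"])
    np.savez(n+".npz",K=i["K"],T=i["camera_from_world"]);cv2.imwrite(f"pics/{n}raw.png",im[:,:,::-1])
    c=cv2.resize(im[y0:y1,x0:x1,::-1],None,fx=k,fy=k,interpolation=cv2.INTER_CUBIC); cv2.imwrite(f"pics/{n}.png",c)
E
python3 - <<'E'
from h import *
snap("w3",180,0,480,220,2.5)
E
```

```text
[546.3 226.2 252.7] [3.1415e+00 2.0000e-04 1.4878e+00] [ 0. -0. -0. -0.  0.  0.] 9.675
```

View pics/w3.png

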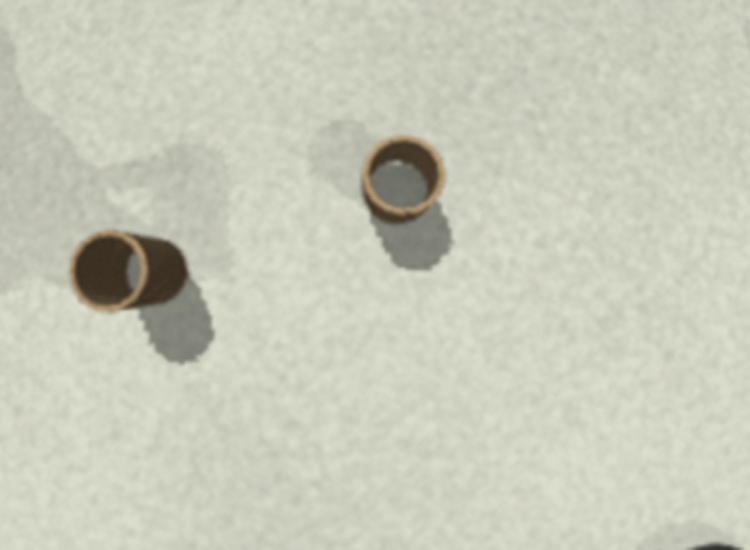

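Mid tube rim spans x 362–445, y 136–215, so its centre is (403.5,175.5). Long rim spans x 70–148, y 230–311, centre (109,270.5).

```bash
python3 - <<'E'
from h import *
w=np.load("w3.npz");K,T=w["K"],w["T"]
F=lambda pts,z:np.array([wray(K,T,(x+.5)/2.5-.5+180,(y+.5)/2.5-.5,z) for x,y in pts])
for p,z in (([(362,175.5),(445,175.5),(403.5,136),(403.5,215)],70),([(70,270.5),(148,270.5),(109,230),(109,311)],90)):
    a=F(p,z);print(a.mean(0).round(1),np.linalg.norm(a[0]-a[1]),np.linalg.norm(a[2]-a[3])); plan([*a.mean(0)[:2],z-39],1.49)
E
```

```text
[579.7 356.6  70. ] 39.79156564407091 39.30436522631014
at [546.3 226.2 252.7] yaw 1.4878 shift units [0.885 0.149 1.478] turn -0.001
[437.5 324.9  90. ] 39.3139855936238 38.724172132289205
at [546.3 226.2 252.7] yaw 1.4878 shift units [ 0.596 -0.778  1.345] turn -0.001
```

Request:
{"fn": "move_arm", "kwargs": {
  "moves": [0.295, 0.05, 0.05, 0, 0.295, 0.05, 0.05, 0, 0.295, 0.049, 0.05, 0, 0, 0, 0.3, 0, 0, 0, 0.3, 0, 0, 0, 0.3, 0, 0, 0, 0.25, 0, 0, 0, 0.12, 0, 0, 0, 0.05, 0, 0, 0, 0, 0]
}}

```text
t: 10.92
eef_pos: [579.8, 357.6, 32.9]
tcp_rot: [3.141, -0.0, 1.489]
ft_force: [-0.3, 0.5, 0.9]
opening: 0.939
grip_force: 0.0
```

Request:
{"fn": "move_arm", "kwargs": {
  "moves": [0, 0, 0, 0, 0, 0, 0, 0, 0, 0, 0, 0, 0, 0, 0, 0, 0, 0, 0, 0, 0, 0, 0, 0, 0, 0, 0, 0],
  "claw": 20
}}

```text
t: 11.8
eef_pos: [579.3, 357.6, 32.1]
tcp_rot: [-3.142, 0.0, 1.489]
ft_force: [0.5, -0.5, 0.4]
opening: 0.418
grip_force: 30.0
```

```bash
python3 - <<'E'
from h import *
plan([579.7,356.6,31],1.490); s=monitor.state();print(s["opening"]*95,s["grip_force"])
plan([598.8,56,87],1.490)
E
```

```text
at [579.3 357.6  32.1] yaw 1.4889 shift units [-0.006  0.003  0.008] turn -0.001
39.70093941443988 30.000033960677683
at [579.3 357.6  32.1] yaw 1.4889 shift units [-1.993  0.294 -0.366] turn -0.001
```

Request:
{"fn": "move_arm", "kwargs": {
  "moves": [0, 0, -0.15, 0, 0, 0, -0.25, 0, -0.2, 0.03, -0.2, 0, -0.36, 0.05, 0, 0, -0.36, 0.05, 0, 0, -0.36, 0.05, 0, 0, -0.36, 0.05, 0, 0, -0.347, 0.064, 0, 0, 0, 0, 0, 0, 0, 0, 0, 0]
}}

```text
t: 13.05
eef_pos: [598.9, 57.0, 122.1]
tcp_rot: [-3.141, -0.0, 1.488]
ft_force: [-0.2, -0.1, 0.2]
opening: 0.413
grip_force: 30.0
```

```bash
python3 - <<'E'
from h import *
plan([598.8,57,88.1],1.490); s=monitor.state();print(s["opening"]*95,s["grip_force"])
E
```

```text
at [598.9  57.  122.1] yaw 1.4883 shift units [-0.    -0.     0.227] turn -0.001
39.267094958774614 29.99995002988726
```

Request:
{"fn": "move_arm", "kwargs": {
  "moves": [0, 0, 0.1, 0, 0, 0, 0.08, 0, 0, 0, 0.03, 0, 0, 0, 0.01, 0, 0, 0, 0, 0, 0, 0, 0, 0]
}}

```text
t: 13.8
eef_pos: [599.1, 56.9, 89.5]
tcp_rot: [3.141, 0.0, 1.489]
ft_force: [0.3, -0.0, -0.6]
opening: 0.416
grip_force: 30.0
```

Request:
{"fn": "move_arm", "kwargs": {
  "moves": [0, 0, 0.006, 0, 0, 0, 0, 0, 0, 0, 0, 0]
}}

```text
t: 14.18
eef_pos: [599.0, 56.9, 88.3]
tcp_rot: [3.141, 0.0, 1.489]
ft_force: [0.9, -0.9, 0.0]
opening: 0.416
grip_force: 30.0
```

Request:
{"fn": "move_arm", "kwargs": {
  "moves": [0, 0, 0.004, 0, 0, 0, 0, 0, 0, 0, 0, 0]
}}

```text
t: 14.55
eef_pos: [599.1, 56.9, 88.0]
tcp_rot: [3.141, 0.0, 1.489]
ft_force: [-1.4, 0.3, 5.5]
opening: 0.416
grip_force: 30.0
```

Request:
{"fn": "move_arm", "kwargs": {
  "moves": [0, 0, 0, 0, 0, 0, 0, 0, 0, 0, 0, 0, 0, 0, 0, 0, 0, 0, 0, 0, 0, 0, 0, 0],
  "claw": 90
}}

```text
t: 15.3
eef_pos: [598.9, 56.9, 87.6]
tcp_rot: [-3.142, 0.0, 1.489]
ft_force: [-1.1, 0.1, -0.3]
opening: 0.935
grip_force: 0.0
```

Request:
{"fn": "move_arm", "kwargs": {
  "moves": [0, 0, -0.2, 0, 0, 0, -0.3, 0, 0, 0, -0.3, 0, 0, 0, -0.1, 0, 0, 0, 0, 0]
}}

```text
t: 15.92
eef_pos: [599.0, 56.9, 222.9]
tcp_rot: [3.141, 0.0, 1.489]
ft_force: [0.0, -0.5, -0.9]
opening: 0.948
grip_force: 0.0
```

```bash
python3 - <<'E'
from h import *
plan([437.5,324.9,51],1.490)
E
```

```text
at [599.   56.9 222.9] yaw 1.4889 shift units [ 1.692 -1.219  1.146] turn -0.001
```

Request:
{"fn": "move_arm", "kwargs": {
  "moves": [0.282, -0.203, 0, 0, 0.282, -0.203, 0, 0, 0.282, -0.203, 0, 0, 0.282, -0.203, 0, 0, 0.282, -0.203, 0, 0, 0.282, -0.204, 0, 0, 0, 0, 0.2, 0, 0, 0, 0.25, 0, 0, 0, 0.25, 0, 0, 0, 0.2, 0]
}}

```text
t: 17.18
eef_pos: [436.1, 324.1, 84.5]
tcp_rot: [-3.139, 0.002, 1.489]
ft_force: [0.0, -0.5, -0.5]
opening: 0.943
grip_force: 0.0
```

Request:
{"fn": "move_arm", "kwargs": {
  "moves": [0, 0, 0.15, 0, 0, 0, 0.09, 0, 0, 0, 0, 0, 0, 0, 0, 0]
}}

```text
t: 17.68
eef_pos: [437.6, 324.9, 52.0]
tcp_rot: [3.141, -0.0, 1.489]
ft_force: [0.4, 0.5, 0.2]
opening: 0.947
grip_force: 0.0
```

Request:
{"fn": "move_arm", "kwargs": {
  "moves": [0, 0, 0, 0, 0, 0, 0, 0, 0, 0, 0, 0, 0, 0, 0, 0, 0, 0, 0, 0, 0, 0, 0, 0, 0, 0, 0, 0],
  "claw": 20
}}

```text
t: 18.55
eef_pos: [437.5, 324.8, 51.6]
tcp_rot: [3.142, 0.0, 1.489]
ft_force: [0.1, -0.1, -0.1]
opening: 0.416
grip_force: 30.0
```

```bash
python3 - <<'E'
from h import *
plan([437.5,324.9,51],1.490); s=monitor.state();print(s["opening"]*95,s["grip_force"])
plan([581.2,-161,87],1.490)
E
```

```text
at [437.5 324.8  51.6] yaw 1.4889 shift units [0.001 0.    0.004] turn -0.001
39.475796085789746 29.992459835484624
at [437.5 324.8  51.6] yaw 1.4889 shift units [-3.15   1.22  -0.236] turn -0.001
```

Request:
{"fn": "move_arm", "kwargs": {
  "moves": [0, 0, -0.15, 0, 0, 0, -0.3, 0, 0, 0, -0.3, 0, 0, 0, -0.3, 0, -0.35, 0.135, 0, 0, -0.35, 0.135, 0, 0, -0.35, 0.135, 0, 0, -0.35, 0.135, 0, 0, -0.35, 0.135, 0, 0, -0.35, 0.135, 0, 0]
}}

```text
t: 19.8
eef_pos: [533.0, -0.9, 209.3]
tcp_rot: [3.141, 0.0, 1.489]
ft_force: [0.4, 0.5, -0.3]
opening: 0.417
grip_force: 30.0
```

Request:
{"fn": "move_arm", "kwargs": {
  "moves": [-0.35, 0.135, 0, 0, -0.35, 0.135, 0, 0, -0.25, 0.1, 0, 0, -0.1, 0.04, 0, 0, 0, 0, 0, 0, 0, 0, 0, 0]
}}

```text
t: 20.55
eef_pos: [580.9, -159.7, 209.2]
tcp_rot: [-3.141, -0.0, 1.49]
ft_force: [-0.7, 1.3, -0.4]
opening: 0.414
grip_force: 30.0
```

```bash
python3 - <<'E'
from h import *
plan([581.2,-161,87.6],1.490); s=monitor.state();print(s["opening"]*95,s["grip_force"])
E
```

```text
at [ 580.9 -159.7  209.2] yaw 1.4899 shift units [-0.008  0.003  0.811] turn -0.0
39.284646875342084 29.992785723879933
```

Request:
{"fn": "move_arm", "kwargs": {
  "moves": [-0.008, 0.003, 0.2, 0, 0, 0, 0.25, 0, 0, 0, 0.2, 0, 0, 0, 0.1, 0, 0, 0, 0.04, 0, 0, 0, 0.01, 0, 0, 0, 0, 0, 0, 0, 0, 0, 0, 0, 0, 0]
}}

```text
t: 21.68
eef_pos: [581.7, -162.4, 89.6]
tcp_rot: [3.141, 0.0, 1.489]
ft_force: [0.1, 0.1, -0.2]
opening: 0.418
grip_force: 30.0
```

Request:
{"fn": "move_arm", "kwargs": {
  "moves": [0, 0, 0.006, 0, 0, 0, 0, 0, 0, 0, 0, 0]
}}

```text
t: 22.05
eef_pos: [581.5, -162.3, 88.3]
tcp_rot: [3.142, 0.0, 1.489]
ft_force: [-0.8, -0.1, -0.3]
opening: 0.409
grip_force: 30.0
```

Request:
{"fn": "move_arm", "kwargs": {
  "moves": [0.008, 0, 0, 0, 0, 0, 0.005, 0, 0, 0, 0, 0, 0, 0, 0, 0]
}}

```text
t: 22.55
eef_pos: [581.7, -161.1, 87.6]
tcp_rot: [3.142, 0.0, 1.489]
ft_force: [-0.6, -0.1, 0.9]
opening: 0.412
grip_force: 30.0
```

Request:
{"fn": "move_arm", "kwargs": {
  "moves": [0, 0, 0.003, 0, 0, 0, 0, 0, 0, 0, 0, 0]
}}

```text
t: 22.92
eef_pos: [581.7, -161.2, 87.5]
tcp_rot: [3.141, 0.0, 1.489]
ft_force: [-1.0, 0.9, 5.9]
opening: 0.414
grip_force: 30.0
```

Request:
{"fn": "move_arm", "kwargs": {
  "moves": [0, 0, 0, 0, 0, 0, 0, 0, 0, 0, 0, 0, 0, 0, 0, 0, 0, 0, 0, 0, 0, 0, 0, 0],
  "claw": 90
}}

```text
t: 23.68
eef_pos: [581.6, -161.1, 87.0]
tcp_rot: [-3.142, 0.0, 1.489]
ft_force: [0.1, -0.2, -0.1]
opening: 0.933
grip_force: 0.0
```

Request:
{"fn": "move_arm", "kwargs": {
  "moves": [0, 0, -0.2, 0, 0, 0, -0.3, 0, 0, 0, -0.3, 0, 0, 0, -0.3, 0, -0.15, -0.35, 0, 0, -0.2, -0.3, 0, 0, -0.2, 0, 0, 0, 0, 0, 0, 0, 0, 0, 0, 0, 0, 0, 0, 0]
}}

```text
t: 24.92
eef_pos: [478.0, -234.6, 251.9]
tcp_rot: [-3.141, -0.0, 1.49]
ft_force: [-1.0, -0.0, -0.4]
opening: 0.949
grip_force: 0.0
```

```bash
python3 - <<'E'
from h import *
snap("w4")
snap("t4",cam="top")
a=cv2.imread("pics/w4raw.png")[20:240,270:470];b=cv2.imread("pics/t4raw.png")[160:280,270:430]
o=np.zeros((600,800,3),'uint8')
o[:]=0
o[:440,:400]=cv2.resize(a,(400,440),interpolation=cv2.INTER_CUBIC)
o[:300,400:]=cv2.resize(b,(400,300),interpolation=cv2.INTER_CUBIC)
cv2.imwrite("pics/m4.png",o)
E
```

```text
[ 478.  -234.6  252. ] [-3.1414e+00 -1.0000e-04  1.4900e+00] [-0.  0.  0.  0. -0. -0.] 24.975
[ 478.  -234.7  252. ] [-3.1414e+00 -1.0000e-04  1.4899e+00] [-0.  0. -0. -0. -0. -0.] 25.025
```

View pics/m4.png

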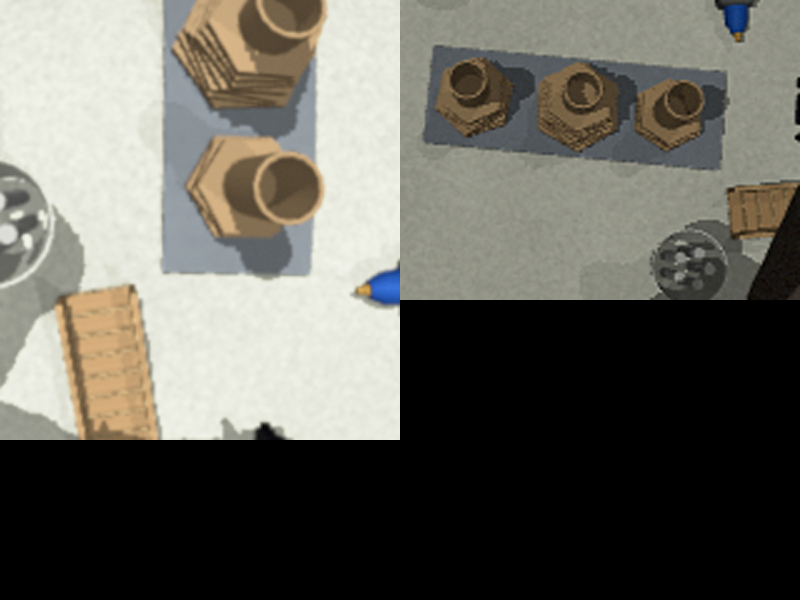

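All three tubes stand on their terraces. In m4, the long tube's rim centre is (288.5,188) in the wrist panel. In the top panel the rims are at (468,81.5), (583,90.5) and (684,102.5). The deck's near end has corners at about (58,300) and (134,287).

```bash
python3 - <<'E'
from h import *
f=lambda x,y:((x-400+.5)/2.5-.5+270,(y+.5)/2.5-.5+160)
for n,p in dict(mid=(468,81.5),short=(583,90.5),long=(684,102.5)).items(): print("top",n,ray("top",*f(*p),126).round(1))
w=np.load("w4.npz");K,T=w["K"],w["T"]
W=lambda x,y,z:wray(K,T,(x+.5)/2-.5+270,(y+.5)/2-.5+20,z)
print("wrist long",np.mean([W(254,188,126),W(323,188,126),W(288.5,151,126),W(288.5,225,126)],axis=0).round(1))
L=np.array([(207,137),(278,145)],float)
a=[W(58,300,40),W(134,287,40)];b=[W(80,440,40),W(157,440,40)]
print("deck end",np.round(a,1),np.linalg.norm(a[0]-a[1]),"b",np.round(b,1))
for i in (0,1): print(np.arctan2(*(a[i]-b[i])[[1,0]]))
plan([484,-480,252])
E
```

```text
top mid [593.3  55.4 126. ]
top short [585.3 -59.7 126. ]
top long [ 574.2 -160.2  126. ]
wrist long [ 580.8 -160.7  126. ]
deck end [[ 446.8 -227.8   40. ]
 [ 498.1 -223.2   40. ]] 51.44048573238804 b [[ 452.1 -330.    40. ]
 [ 507.1 -334.5   40. ]]
1.6224777571532274
1.6517196893384756
at [ 478.  -234.7  252. ] yaw 1.4899 shift units [-1.627  0.172 -0.   ] turn None
```

Request:
{"fn": "move_arm", "kwargs": {
  "moves": [-0.31, 0.03, 0, 0, -0.31, 0.03, 0, 0, -0.31, 0.03, 0, 0, -0.31, 0.03, 0, 0, -0.31, 0.05, 0, 0, 0, 0, 0, -0.1, 0, 0, 0, 0, 0, 0, 0, 0, 0, 0, 0, 0]
}}

```text
t: 26.15
eef_pos: [484.4, -468.6, 252.4]
tcp_rot: [3.141, 0.0, 1.645]
ft_force: [-0.6, 0.3, -0.8]
opening: 0.948
grip_force: 0.0
```

```bash
python3 - <<'E'
from h import *
snap("w5",200,20,440,260,2.5)
E
```

```text
[ 484.4 -468.7  252.4] [3.1414e+00 4.0000e-04 1.6453e+00] [-0.    0.   -0.   -0.    0.   -0.01] 26.2
```

View pics/w5.png

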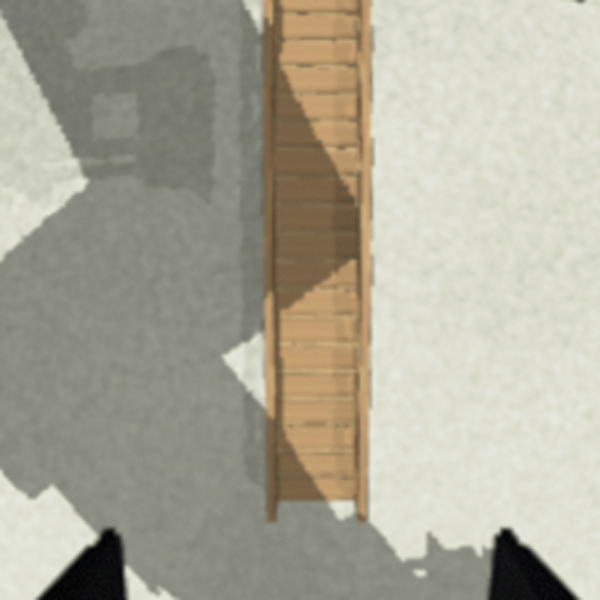

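The deck is aligned in the view. Its -y end rail corners are about (267,521) and (367,520), and the outer rail edges run (263,0)→(267,510) and (372,0)→(368,510).

```bash
python3 - <<'E'
from h import *
w=np.load("w5.npz");K,T=w["K"],w["T"]
W=lambda x,y,z:wray(K,T,(x+.5)/2.5-.5+200,(y+.5)/2.5-.5+20,z)
a=W(267,521,40),W(367,520,40);print(np.round(a,1),np.linalg.norm(a[0]-a[1]))
for y,l,r in ((20,263,372),(250,263,371),(510,267,368)): print(W(l,y,40).round(1),W(r,y,40).round(1),np.linalg.norm(W(l,y,40)-W(r,y,40)))
e2=(W(267,521,40)+W(367,520,40))/2; e1=np.array([472.5,-225.5,40])
d=e1-e2;print("len",np.linalg.norm(d),"yaw",np.arctan2(d[1],d[0]),"centre",(e1+e2)/2)
plan([*((e1+e2)/2)[:2],4.5],np.arctan2(d[1],d[0]))
E
```

```text
[[ 468.  -549.6   40. ]
 [ 524.4 -544.9   40. ]] 56.54366508374961
[ 447.5 -276.2   40. ] [ 503.8 -271.7   40. ] 56.5139525859415
[ 456.6 -399.8   40. ] [ 512.7 -395.5   40. ] 56.246927814302104
[ 467.7 -543.    40. ] [ 524.3 -538.8   40. ] 56.83277242219703
len 322.6156109754326 yaw 1.64433505529679 centre [ 484.35168196 -386.37183018   40.        ]
at [ 484.4 -468.7  252.4] yaw 1.6453 shift units [0.547 0.041 1.653] turn 0.001
```

Request:
{"fn": "move_arm", "kwargs": {
  "moves": [0.274, 0.02, 0, 0, 0.273, 0.021, 0, 0, 0, 0, 0.25, 0, 0, 0, 0.3, 0, 0, 0, 0.3, 0, 0, 0, 0.3, 0, 0, 0, 0.25, 0, 0, 0, 0.15, 0, 0, 0, 0.08, 0, 0, 0, 0.01, 0]
}}

```text
t: 27.45
eef_pos: [484.2, -386.8, 6.0]
tcp_rot: [-3.141, -0.0, 1.646]
ft_force: [-0.4, 0.4, 0.1]
opening: 0.949
grip_force: 0.0
```

Request:
{"fn": "move_arm", "kwargs": {
  "moves": [0, 0, 0, 0, 0, 0, 0, 0]
}}

```text
t: 27.7
eef_pos: [484.4, -387.2, 7.1]
tcp_rot: [3.141, 0.001, 1.646]
ft_force: [-0.2, -1.0, 0.2]
opening: 0.949
grip_force: 0.0
```

```bash
python3 - <<'E'
from h import *
plan([484.4,-386.4,5],1.6465)
E
```

```text
at [ 484.4 -387.2    7.1] yaw 1.6459 shift units [0.006 0.    0.014] turn -0.0
```

Aligned with the deck, so close the fingers.

Request:
{"fn": "move_arm", "kwargs": {
  "moves": [0.005, 0, 0.01, 0, 0, 0, 0, 0, 0, 0, 0, 0, 0, 0, 0, 0, 0, 0, 0, 0, 0, 0, 0, 0, 0, 0, 0, 0, 0, 0, 0, 0],
  "claw": 40
}}

```text
t: 28.7
eef_pos: [484.0, -386.1, 4.6]
tcp_rot: [-3.142, 0.0, 1.646]
ft_force: [-0.6, -0.6, 0.7]
opening: 0.586
grip_force: 30.0
```

Request:
{"fn": "move_arm", "kwargs": {
  "moves": [0, 0, -0.05, 0, 0, 0, -0.2, 0, 0, 0, -0.3, 0, 0, 0, -0.3, 0, 0, 0, -0.3, 0, 0, 0, -0.2, 0, 0, 0, 0, 0, 0, 0, 0, 0]
}}

```text
t: 29.7
eef_pos: [483.6, -385.7, 206.1]
tcp_rot: [-3.141, -0.001, 1.646]
ft_force: [-0.6, -0.2, -1.6]
opening: 0.584
grip_force: 30.0
```

```bash
python3 - <<'E'
from h import *
M,H,L=np.array([[598.8,56],[589.3,-60.2],[581.2,-161]])
c=(M+L)/2; print("row centre",c, "outer span",np.linalg.norm(M-L)+40)
plan([*c,210],1.490)
E
```

```text
row centre [590.  -52.5] outer span 257.7125627978321
at [ 483.6 -385.7  206.1] yaw 1.646 shift units [ 2.162  0.874 -0.026] turn 0.099
```

Request:
{"fn": "move_arm", "kwargs": {
  "moves": [0, 0, 0, 0.05, 0, 0, 0, 0.049, 0.2, 0.05, 0, 0, 0.28, 0.065, 0, 0, 0.28, 0.065, 0, 0, 0.28, 0.065, 0, 0, 0.28, 0.065, 0, 0, 0.28, 0.065, 0, 0, 0.28, 0.065, 0, 0, 0.2, 0.045, 0, 0]
}}

```text
t: 30.95
eef_pos: [581.4, -79.1, 205.4]
tcp_rot: [-3.139, -0.0, 1.491]
ft_force: [-0.4, -0.7, -1.1]
opening: 0.588
grip_force: 30.0
```

Request:
{"fn": "move_arm", "kwargs": {
  "moves": [0.12, 0.028, 0, 0, 0.07, 0.016, 0, 0, 0, 0, 0, 0, 0, 0, 0, 0, 0, 0, 0, 0]
}}

```text
t: 31.58
eef_pos: [590.3, -53.9, 207.1]
tcp_rot: [3.142, 0.0, 1.49]
ft_force: [0.1, -0.3, -0.8]
opening: 0.584
grip_force: 30.0
```

```bash
python3 - <<'E'
from h import *
plan([590,-52.5,130.6],1.490);s=monitor.state();print(s["opening"]*95,s["grip_force"],s["tcp_rot"],s["moment"])
snap("s6",cam="scene"); snap("t6",cam="top")
a=cv2.imread("pics/s6raw.png")[90:290,200:450];b=cv2.imread("pics/t6raw.png")[150:290,260:440]
o=np.zeros((600,800,3),'uint8')
o[:320,:400]=cv2.resize(a,(400,320),interpolation=cv2.INTER_CUBIC);o[:311,400:]=cv2.resize(b,(400,311),interpolation=cv2.INTER_CUBIC)
o=cv2.LUT(o,np.array([255*(k/255)**.6 for k in range(256)]).astype('uint8'))
cv2.imwrite("pics/m6.png",o[:325])
E
```

```text
at [590.3 -53.9 207.1] yaw 1.4896 shift units [ 0.009 -0.003  0.51 ] turn -0.0
55.50620485359184 29.99995931982994 [3.14151916e+00 1.79231198e-04 1.48957394e+00] [-0.01991047 -0.08644678 -0.00228183]
[590.3 -53.7 207.2] [3.1415e+00 1.0000e-04 1.4897e+00] [ 0.  0. -0.  0. -0.  0.] 31.625
[590.3 -53.6 207.1] [3.1415e+00 2.0000e-04 1.4898e+00] [ 0.  0. -0. -0.  0.  0.] 31.675
```

View pics/m6.png

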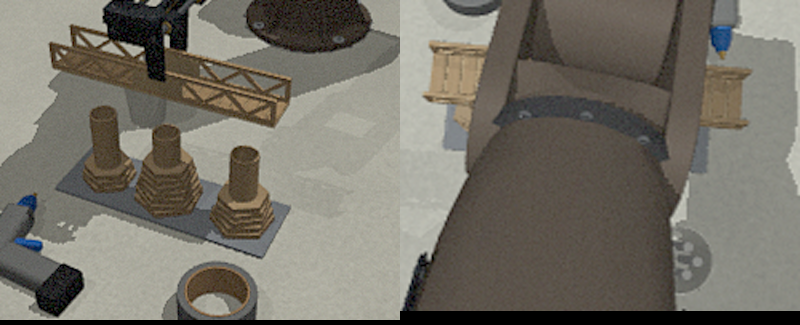

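The deck is held level above the three standing tubes and lined up with the row. Next I lower it.

Request:
{"fn": "move_arm", "kwargs": {
  "moves": [0.008, -0.002, 0.1, 0, 0, 0, 0.15, 0, 0, 0, 0.12, 0, 0, 0, 0.07, 0, 0, 0, 0.03, 0, 0, 0, 0.015, 0, 0, 0, 0, 0, 0, 0, 0, 0, 0, 0, 0, 0]
}}

```text
t: 32.8
eef_pos: [590.3, -51.9, 134.6]
tcp_rot: [3.141, 0.0, 1.491]
ft_force: [0.2, -0.4, -1.0]
opening: 0.584
grip_force: 30.0
```

Request:
{"fn": "move_arm", "kwargs": {
  "moves": [0, 0, 0.006, 0, 0, 0, 0, 0, 0, 0, 0, 0]
}}

```text
t: 33.17
eef_pos: [590.2, -51.9, 133.4]
tcp_rot: [3.142, 0.0, 1.491]
ft_force: [0.1, -1.1, -0.8]
opening: 0.586
grip_force: 30.0
```

Request:
{"fn": "move_arm", "kwargs": {
  "moves": [-0.003, 0, 0.01, 0, 0, 0, 0, 0, 0, 0, 0, 0]
}}

```text
t: 33.55
eef_pos: [590.2, -52.3, 131.9]
tcp_rot: [-3.142, 0.0, 1.491]
ft_force: [0.7, -0.2, -0.3]
opening: 0.585
grip_force: 30.0
```

Request:
{"fn": "move_arm", "kwargs": {
  "moves": [0, 0, 0.005, 0, 0, 0, 0, 0, 0, 0, 0, 0]
}}

```text
t: 33.92
eef_pos: [590.2, -52.3, 131.2]
tcp_rot: [3.142, 0.0, 1.491]
ft_force: [-0.4, -1.6, -0.8]
opening: 0.582
grip_force: 30.0
```

Request:
{"fn": "move_arm", "kwargs": {
  "moves": [0, 0, 0.003, 0, 0, 0, 0, 0, 0, 0, 0, 0]
}}

```text
t: 34.3
eef_pos: [590.2, -52.3, 130.7]
tcp_rot: [3.142, 0.0, 1.491]
ft_force: [0.1, -0.1, -0.7]
opening: 0.585
grip_force: 30.0
```

Request:
{"fn": "move_arm", "kwargs": {
  "moves": [0, 0, 0.003, 0, 0, 0, 0, 0, 0, 0, 0, 0]
}}

```text
t: 34.67
eef_pos: [590.3, -52.3, 130.6]
tcp_rot: [3.141, 0.0, 1.491]
ft_force: [-1.5, 1.0, 5.3]
opening: 0.588
grip_force: 30.0
```

Request:
{"fn": "move_arm", "kwargs": {
  "moves": [0, 0, 0, 0, 0, 0, 0, 0, 0, 0, 0, 0, 0, 0, 0, 0, 0, 0, 0, 0, 0, 0, 0, 0],
  "claw": 90
}}

```text
t: 35.42
eef_pos: [590.2, -52.3, 130.3]
tcp_rot: [3.142, 0.0, 1.49]
ft_force: [-0.8, 0.4, 0.3]
opening: 0.944
grip_force: 0.0
```

Request:
{"fn": "move_arm", "kwargs": {
  "moves": [0, 0, -0.1, 0, 0, 0, -0.2, 0, 0, 0, -0.3, 0, 0, 0, -0.3, 0, -0.3, -0.1, 0, 0, -0.35, -0.1, 0, 0, -0.35, -0.1, 0, 0, -0.35, -0.1, 0, 0, -0.35, -0.1, 0, 0, -0.2, 0, 0, 0]
}}

```text
t: 36.67
eef_pos: [491.3, -332.6, 266.6]
tcp_rot: [3.141, 0.001, 1.488]
ft_force: [0.8, -0.4, 0.4]
opening: 0.95
grip_force: 0.0
```

Request:
{"fn": "move_arm", "kwargs": {
  "moves": [0, 0, 0, 0, 0, 0, 0, 0, 0, 0, 0, 0]
}}

```text
t: 37.05
eef_pos: [492.9, -329.4, 265.7]
tcp_rot: [3.141, 0.0, 1.492]
ft_force: [0.2, 0.3, -0.1]
opening: 0.943
grip_force: 0.0
```

```bash
python3 - <<'E'
from h import *
snap("s7",cam="scene"); snap("t7",cam="top")
a=cv2.imread("pics/s7raw.png")[110:290,220:420];b=cv2.imread("pics/t7raw.png")[160:280,265:425]
o=np.zeros((600,800,3),'uint8')
o[:360,:400]=cv2.resize(a,(400,360),interpolation=cv2.INTER_CUBIC);o[:300,400:]=cv2.resize(b,(400,300),interpolation=cv2.INTER_CUBIC)
o=cv2.LUT(o,np.array([255*(k/255)**.6 for k in range(256)]).astype('uint8'))
cv2.imwrite("pics/m7.png",o[:365])
E
```

```text
[ 492.9 -329.4  265.7] [3.1413e+00 2.0000e-04 1.4918e+00] [-0.  0. -0. -0. -0. -0.] 37.1
[ 492.9 -329.5  265.6] [3.1413e+00 2.0000e-04 1.4917e+00] [-0.  0. -0. -0. -0. -0.] 37.15
```

View pics/m7.png

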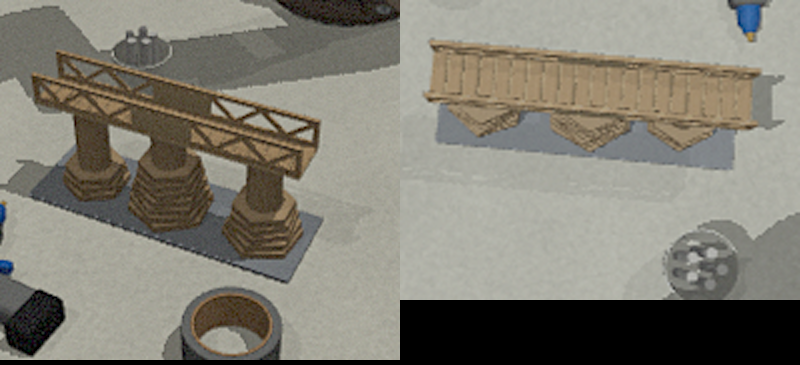

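The bridge stands level on all three tubes with both ends overhanging, and the bystanders haven't moved. A quick numeric check of the centring before I hand in.

```bash
python3 - <<'E'
from h import *
f=lambda x,y:((x-400+.5)/2.5-.5+265,(y+.5)/2.5-.5+160)
c=np.array([ray("top",*f(*p),166) for p in ((431,40),(428,100),(760,70),(755,128))])
e1,e2=(c[0]+c[1])/2,(c[2]+c[3])/2
print(e1.round(1),e2.round(1),"centre",((e1+e2)/2).round(1),"yaw",np.arctan2(*(e1-e2)[[1,0]]))
a,b=(cv2.imread(f"pics/{n}.png")[160:200,150:260].astype(int) for n in("scene0","s7raw"));
a,b=cv2.imread("pics/top0.png").astype(int),cv2.imread("pics/t7raw.png").astype(int)
for n,(x0,y0,x1,y1) in dict(tape=(270,115,315,160),gun=(350,100,415,178),cup=(368,250,402,282)).items(): print(n,abs(a-b)[y0:y1,x0:x1].mean().round(2))
E
```

```text
[597.4 101.6 166. ] [ 572.3 -211.6  166. ] centre [584.9 -55.  166. ] yaw 1.490865593139674
tape 9.4
gun 10.38
cup 13.86
```

```bash
python3 -c "
from cell import order; print(order.job_done())"
```

```text
the job is handed in; nothing more can be done
None
```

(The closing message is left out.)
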